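# Lids back on the kitchen canisters

## Robot

A 6-joint arm with a two-finger parallel gripper is mounted at the origin on the work surface. World frame = base frame: x ahead of the robot, y to its left, z up, the work surface at z = 0. Lengths are in mm, angles in rad, forces in N, time in s.
With the tool pointing down it reaches from about 250 to 725 mm from the base axis. Payload 9.7 kg.
Tool frame: the origin (TCP) lies at the very end of the fingers, on their centre line; the grasp point (between the pads) lies 19 mm behind it; z points along the fingers, y is the line along which they close (so a half turn about z gives the same grasp; the last joint's range is limited). The gripper opens to 85 mm and grips with 20 to 120 N. Pads are 22 mm wide; open, the fingers measure 114 mm over their backs; the gripper's body (76 mm by 85 mm) begins 54 mm behind the grasp point. The pads swing forward as they close: fully open they stand 13 mm farther back than shut.
Start: joints at [1.129, 0.087, 0.176, 1.66, 0, 1.571], TCP at [235.159, 497.189, 231.284] pointing down, gripper open.
Joint ranges: [-3.13, 3.13], [-0.85, 1.81], [-1.15, 1.24], [-2.2, 2.28], [-1.44, 1.52], [-3.14, 3.14]. Speed limits (rad/s): [2.22, 2.22, 2.57, 3.14, 3.14, 3.14].

## Interface

Orientations are given as a 3x3 rotation matrix whose columns are the frame's x, y, z axes.
In Python, from bench import arm gives the robot as it stands.
- The arm moves only by the shell command python3 steer.py 'ROWS' [OPENING]. ROWS is a JSON list of rows, 1 to 5 of them, each an object with the fields sx, sy, sz (the shift in normalised numbers (1 is 400 mm)), rz (a turn about the tool's z in parts of the range, where 1.0 means 4 rad); a field left out counts as zero; each row is the pose to reach, as a shift and turn from the pose commanded when the command began, along the tool's axes at that moment; what a row does not reach only later rows make up. A row lasts 1/10 s, in which the tool goes at most 50 mm and 0.15 rad, less where a joint would pass 70% of its speed; a pose out of reach is approached as far as the arm can. OPENING is the finger opening in mm, set as the command begins (- or left out keeps the last). The fingers move at their own pace and stop on an object; the grip force is fixed at half the most. Time passes only in rows, so rows that do not move let the fingers close. It prints the time, the measured TCP pose, the force, the opening and the grip force at its end. A shift or turn number past 1, either way, is cut back to 1. Input that does not fit is refused with a message, and nothing moves.
- arm.get_obs(): the state, without advancing time (a new reading comes with each control period).
- arm.snapshot(name): name is "scene" or "side" or "wrist"; returns a dict with "color" (400x640x3 uint8, red, green, blue), "mtx" (3x3 intrinsics, pixels), "extrinsics" (4x4, takes a point from camera to world coordinates). Camera axes: x right, y down, z forward; pixel columns grow to the right and rows downward; lengths in mm; the calibration is good to about 2 mm. A picture is of the moment at which its call begins. There is no depth.
- arm.close_job(): hands the job in; it is judged then, once.
The state is a dict: "clock": time; "qpos": joint angles; "qd": joint speeds; "effort": joint torques, N m; "tcp_pos": TCP position; "tcp_rot": TCP orientation; "force": force on the tool from outside, world axes, zero at the start; "torque": the same for the moment, N m; "opening": finger opening in mm; "grasp_force": force on a finger pad.
Only numpy, scipy, OpenCV 4.12 (cv2) and the standard library are available. Lean on these libraries where they do the work, as an engineer would, in place of code of your own. Each camera call takes 0.05 s, during which the arm holds its last target. There are 200 camera calls.

## Task

The wooden lids of the four storage canisters are stacked on the worktop. Take the stack apart and close each canister with the lid of its size, every lid level and fully down over the rim. Leave the canisters, the blue mug and the oil bottle standing where they are.

Things in the scene. Friction and masses are not known exactly. Their poses are not given: they have to be found in the camera images.
- lid_a: The largest lid: wooden cap, 116 mm across; steel knob (22 mm diameter, 20 mm tall) on its centre. Hollow: skirt 3 mm thick, 26 mm deep (inner diameter 110), under a 5 mm top; top face 31 mm, knob's top 51 mm above the origin. Bottom of the stack, on the worktop; knobs stand in the hollow of the lid above. About 120 g. Origin: centre of the skirt's lower edge; z up.
- lid_b: The second largest lid: wooden cap, 98 mm across; steel knob (22 mm diameter, 20 mm tall) on its centre. Hollow: skirt 3 mm thick, 26 mm deep (inner diameter 92), under a 5 mm top; top face 31 mm, knob's top 51 mm above the origin. Stacked on lid_a in the stack; knobs stand in the hollow of the lid above. About 90 g. Origin: centre of the skirt's lower edge; z up.
- lid_c: The second smallest lid: wooden cap, 80 mm across; steel knob (22 mm diameter, 20 mm tall) on its centre. Hollow: skirt 3 mm thick, 26 mm deep (inner diameter 74), under a 5 mm top; top face 31 mm, knob's top 51 mm above the origin. Stacked on lid_b in the stack; knobs stand in the hollow of the lid above. About 70 g. Origin: centre of the skirt's lower edge; z up.
- lid_d: The smallest lid: wooden cap, 62 mm across; steel knob (22 mm diameter, 20 mm tall) on its centre. Hollow: skirt 3 mm thick, 26 mm deep (inner diameter 56), under a 5 mm top; top face 31 mm, knob's top 51 mm above the origin. Top of the stack, on lid_c; knobs stand in the hollow of the lid above. About 50 g. Origin: centre of the skirt's lower edge; z up.
- canister_a: The largest canister: open, empty white ceramic pot, 97 mm outer diameter, 95 mm tall, wall 4 mm, loose, about 550 g. lid_a caps it: skirt round the outside of the rim with 6.5 mm play all round, underside of the lid's top on the rim, lid's origin then 69 mm above the canister's. Origin: centre of its underside; z up.
- canister_b: The second largest canister: open, empty white ceramic pot, 79 mm outer diameter, 85 mm tall, wall 4 mm, loose, about 400 g. lid_b caps it: skirt round the outside of the rim with 6.5 mm play all round, underside of the lid's top on the rim, lid's origin then 59 mm above the canister's. Origin: centre of its underside; z up.
- canister_c: The second smallest canister: open, empty white ceramic pot, 61 mm outer diameter, 75 mm tall, wall 4 mm, loose, about 280 g. lid_c caps it: skirt round the outside of the rim with 6.5 mm play all round, underside of the lid's top on the rim, lid's origin then 49 mm above the canister's. Origin: centre of its underside; z up.
- canister_d: The smallest canister: open, empty white ceramic pot, 43 mm outer diameter, 65 mm tall, wall 4 mm, loose, about 180 g. lid_d caps it: skirt round the outside of the rim with 6.5 mm play all round, underside of the lid's top on the rim, lid's origin then 39 mm above the canister's. Origin: centre of its underside; z up.
- mug: Blue ceramic mug, 72 mm diameter, 85 mm tall, handle on its +y side; a bystander among the canisters. Origin: centre of its underside; z up.
- oil: Small closed green glass oil bottle with black cap, 56 mm diameter, 130 mm tall; a bystander among the canisters. Origin: centre of its underside; z up.

How it is judged:
By the outcome, as a careful person would: the job done as asked, in the order asked, and still so for the second after the job is handed in, with the robot touching nothing.
It also fails if it takes over 109 s, if anything falls off the work surface, if the arm or the gripper's body presses on something with over 40 N, if the wrist force passes 120 N, or if a joint passes its speed limit or range.

## Working session

There is one attempt and no reset: what is moved stays moved. The work goes in short steps, Python scripts to look and compute and a shell command to move; the robot and the scene stay as the last step left them, time stands still between calls to the robot, and variables do not carry over. Pictures are saved under pics/ and viewed, at most 14 in all, crops included, and the job is handed in when it is done.

```bash
ls; mkdir -p pics
python3 - <<'E'
from bench import arm
import cv2,numpy as np
np.set_printoptions(precision=4,suppress=True)
o=arm.get_obs();print(o)
for n in("scene","side","wrist"):
    s=arm.snapshot(n);cv2.imwrite(f"pics/{n}0.png",s["color"][...,::-1]);print(n,s["mtx"],s["extrinsics"])
E
```

```text
bench.py
pics
steer.py
  3 bench.py
  5 steer.py
  8 total
{'clock': 0.0, 'qpos': array([1.129 , 0.0875, 0.1751, 1.6598, 0.    , 1.5708]), 'qd': array([-0.0019,  0.0002,  0.0001,  0.0024, -0.0005, -0.0028]), 'effort': array([  0.0003, -52.0387,  46.4805,   0.0164,   0.0001,  -0.    ]), 'tcp_pos': array([235.0493, 496.9815, 230.5755]), 'tcp_rot': array([[-0.904 ,  0.4276, -0.0006],
       [ 0.4276,  0.904 , -0.0012],
       [ 0.    , -0.0014, -1.    ]]), 'force': array([-0.3298,  0.2761,  0.1151]), 'torque': array([0.0467, 0.0147, 0.0021]), 'grasp_force': 0.0, 'opening': 85.28194464495168}
scene [[393.261    0.     319.7857]
 [  0.     393.261  205.8911]
 [  0.       0.       1.    ]] [[  -0.5618    0.467    -0.6829 1216.9126]
 [   0.8271    0.3019   -0.474   494.6072]
 [  -0.0152   -0.8312   -0.5558  688.2038]
 [   0.        0.        0.        1.    ]]
side [[366.1958   0.     316.4482]
 [  0.     366.1958 206.9009]
 [  0.       0.       1.    ]] [[   0.8448   -0.3675    0.3889  137.3017]
 [  -0.535    -0.5885    0.6062 -588.8434]
 [   0.0061   -0.7202   -0.6938  790.859 ]
 [   0.        0.        0.        1.    ]]
wrist [[323.552    0.     316.7861]
 [  0.     323.552  196.8112]
 [  0.       0.       1.    ]] [[  0.4285   0.8626   0.2688 167.4771]
 [  0.9036  -0.4088  -0.1284 530.241 ]
 [ -0.0009   0.2979  -0.9546 373.949 ]
 [  0.       0.       0.       1.    ]]
```

View pics/scene0.png

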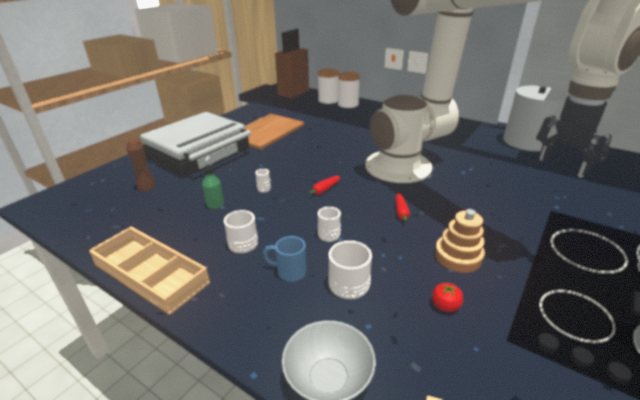

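View pics/side0.png

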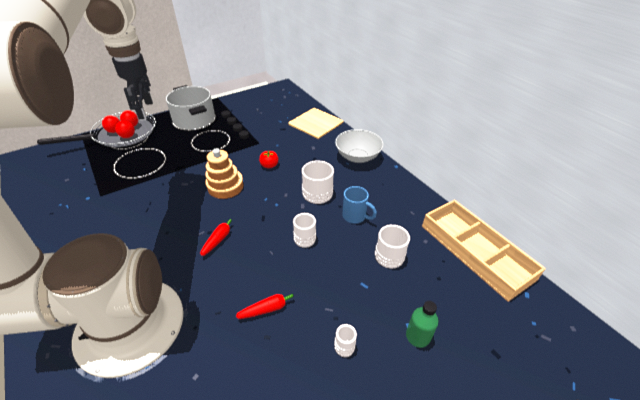

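The scene view shows the stack near (461,240) and canisters A (350,268), B (241,231), C (329,224), D (263,180). The mug is at (290,258) and the oil at (213,190). In the side view the stack is at (224,172) and the canisters are A (318,182), B (392,246), C (305,230), D (346,340).

```bash
cat > h.py <<'E'
import cv2,numpy as np
from scipy.optimize import least_squares,minimize_scalar
from bench import arm
np.set_printoptions(precision=1,suppress=True)
def cast(s,p,z):
    p=np.asarray(p,float).reshape(-1,2);E=s["extrinsics"]
    d=np.c_[p,np.ones(len(p))]@np.linalg.inv(s["mtx"]).T@E[:3,:3].T
    return E[:2,3]+d[:,:2]*((z-E[2,3])/d[:,2])[:,None]
def proj(s,P):
    E=s["extrinsics"];q=s["mtx"]@(E[:3,:3].T@(np.asarray(P,float)-E[:3,3]));return q[:2]/q[2]
def mask(s,kind):
    h,S,v=cv2.split(cv2.cvtColor(s["color"],cv2.COLOR_RGB2HSV).astype(int))
    return {"white":(S<45)&(v>125),"wood":(h>5)&(h<28)&(S>70)&(v>110),"steel":(S<60)&(v>70)}[kind].astype(np.uint8)
def comp(m,seed,r=6):
    n,l,st,c=cv2.connectedComponentsWithStats(m)
    x,y=map(int,seed);w=l[y-r:y+r+1,x-r:x+r+1];w=w[w>0]
    if not len(w):return None
    k=np.bincount(w).argmax();return (l==k).astype(np.uint8)
def hull(m):
    c=max(cv2.findContours(m,cv2.RETR_EXTERNAL,cv2.CHAIN_APPROX_NONE)[0],key=cv2.contourArea);return c[:,0,:].astype(float)
def rim(s,m):
    """contour points of the top rim: above the left/right extremes"""
    c=hull(m);L=c[c[:,0]==c[:,0].min()][:,1].min();R=c[c[:,0]==c[:,0].max()][:,1].min()
    t=(c[:,0]-c[:,0].min())/np.ptp(c[:,0]);return c[c[:,1]<=L+(R-L)*t]
def circ(P,R):
    f=lambda q:np.hypot(*(P-q[:2]).T)-(R or q[2])
    q=least_squares(f,[*P.mean(0),R or 40],loss="soft_l1").x
    return q[:2],q[2] if not R else R,np.sqrt(np.mean(f(q)**2))
def stereo(s1,p1,s2,p2,R,lo,hi):
    g=lambda z:np.hypot(*(circ(cast(s1,p1,z),R)[0]-circ(cast(s2,p2,z),R)[0]))
    z=minimize_scalar(g,bounds=(lo,hi),method="bounded").x
    return z,g(z)
E
python3 - <<'E'
from h import *
a=arm.snapshot("scene");b=arm.snapshot("side")
C={"A":((350,285),(318,192),97,95),"B":((241,240),(392,255),79,85),"C":((329,233),(305,238),61,75),"D":((263,185),(346,347),43,65)}
for k,(sa,sb,D,H) in C.items():
    ma,mb=comp(mask(a,"white"),sa),comp(mask(b,"white"),sb)
    pa,pb=rim(a,ma),rim(b,mb)
    print(k,ma.sum(),mb.sum(),"z",stereo(a,pa,b,pb,D/2,H-40,H+40))
    for s,p in((a,pa),(b,pb)): print("  ",circ(cast(s,p,H),D/2),circ(cast(s,p,H),None))
# stack: knob & lid_d ; ray triangulation of wood component top
for s,seed in((a,(461,250)),(b,(224,182))):
    m=comp(mask(s,"wood"),seed);p=hull(m);print("wood",m.sum(),p.min(0),p.max(0),cast(s,p[p[:,1].argmin()],124))
for n,s,c in(("a",a,(465,232)),("b",b,(224,172))):
    x,y=c;cr=s["color"][y-50:y+50,x-60:x+60,::-1];cv2.imwrite(f"pics/st_{n}.png",cv2.resize(cr,None,fx=4,fy=4))
i=[cv2.imread(f"pics/st_{n}.png")[:, :400] for n in"ab"];cv2.imwrite("pics/st.png",np.hstack(i))
E
```

```text
A 2241 1234 z (np.float64(97.15940207907795), np.float64(3.392108008438529))
   (array([611.7, 155.8]), 48.5, np.float64(0.9867019664694858)) (array([613.1, 156.4]), np.float64(49.77225663460201), np.float64(0.8559863341822115))
   (array([618. , 157.1]), 48.5, np.float64(1.258273761163407)) (array([617.7, 156.5]), np.float64(49.11313464989937), np.float64(1.2329808537215108))
B 1211 1224 z (np.float64(86.43854253990644), np.float64(3.68935581332099))
   (array([ 639.4, -166. ]), 39.5, np.float64(16.307935240087886)) (array([ 652.7, -158.6]), np.float64(52.79119524817736), np.float64(8.647326789879875))
   (array([ 644.5, -166.1]), 39.5, np.float64(11.490757519511261)) (array([ 639.7, -172.2]), np.float64(46.178362616643234), np.float64(7.363926954994868))
C 746 713 z (np.float64(77.4433716556007), np.float64(3.7814971988728683))
   (array([475.4,   8.9]), 30.5, np.float64(1.04639670175604)) (array([476.5,   9.6]), np.float64(31.603534255221625), np.float64(0.9852138535060321))
   (array([482.4,  10.4]), 30.5, np.float64(1.063626033783455)) (array([482.3,  10.3]), np.float64(30.56977927341941), np.float64(1.0629717527898523))
D 314 616 z (np.float64(67.40393458433847), np.float64(5.533342035055689))
   (array([ 383.5, -311.1]), 21.5, np.float64(12.843905996213833)) (array([ 398.8, -307.2]), np.float64(34.72538631664493), np.float64(5.91625332360978))
   (array([ 391.5, -310.9]), 21.5, np.float64(1.6629300256251098)) (array([ 390.8, -312.5]), np.float64(22.859570387718666), np.float64(1.3144714028244886))
wood 2211 [436. 210.] [484. 271.] [[346.1 322.5]]
wood 1121 [205. 149.] [242. 198.] [[394.7 374.5]]
```

View pics/st.png

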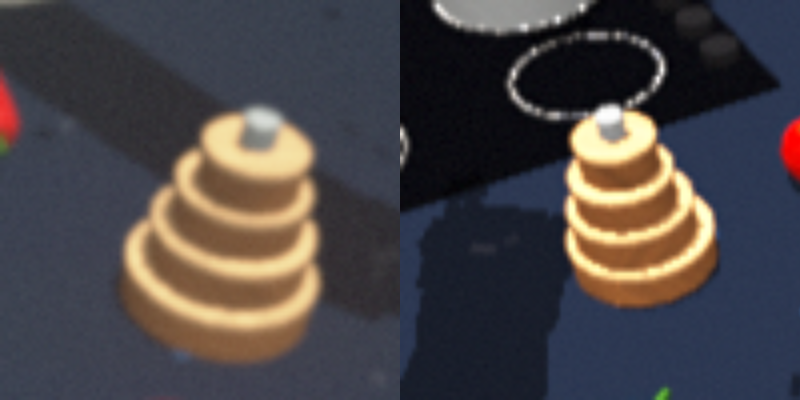

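The crops show the stack leaning slightly, with lid_d's knob top at about (471,210) in the scene view and (217,149.5) in the side view.

```bash
cat >> h.py <<'E'
def tri(s1,p1,s2,p2):
    A=[];b=[]
    for s,p in((s1,p1),(s2,p2)):
        E=s["extrinsics"];d=E[:3,:3]@np.linalg.inv(s["mtx"])@[*p,1];d/=np.linalg.norm(d)
        M=np.eye(3)-np.outer(d,d);A.append(M);b.append(M@E[:3,3])
    A=np.vstack(A);b=np.hstack(b);x=np.linalg.lstsq(A,b,rcond=None)[0];return x,np.linalg.norm(A@x-b)
def togo(x,y,z=None):
    """shift in the tool's axes to bring the TCP to x,y,z"""
    o=arm.get_obs();t=o["tcp_pos"];return o["tcp_rot"].T@(np.array([x,y,t[2] if z is None else z])-t)
E
python3 - <<'E'
from h import *
a=arm.snapshot("scene");b=arm.snapshot("side")
x,e=tri(a,(471.2,210.2),b,(217,149.5));print(x,e,togo(x[0],x[1],x[2]+100))
E
```

```text
[376.  348.8 147.5] 5.564931213341327 [-190.7  -73.9  -16.4]
```

Careful with the scale: shifts go in shares of 400 mm and turns go in shares of 4 rad. That gives: -190 mm / 400 = -0.475, -160 mm / 400 = -0.4.

```bash
python3 steer.py '[{"sx": -0.1, "sy": -0.0375, "sz": -0.01}, {"sx": -0.2, "sy": -0.075, "sz": -0.02}, {"sx": -0.3, "sy": -0.1125, "sz": -0.03}, {"sx": -0.4, "sy": -0.15, "sz": -0.04}, {"sx": -0.475, "sy": -0.185, "sz": -0.05}]'; python3 steer.py '[{}, {}]' 45
python3 - <<'E'
from h import *
s=arm.snapshot("wrist");cv2.imwrite("pics/w1.png",s["color"][...,::-1]);np.savez("w1.npz",**s);print(arm.get_obs()["tcp_pos"])
E
```

```text
clock: 0.85
tcp_pos: [376.6, 347.4, 251.5]
tcp_rot: [[-0.904, 0.428, 0.0], [0.428, 0.904, -0.0], [-0.0, 0.0, -1.0]]
force: [0.2, 1.0, -0.3]
opening: 85.7
grasp_force: 0.0
clock: 1.05
tcp_pos: [375.7, 348.7, 251.4]
tcp_rot: [[-0.903, 0.429, 0.0], [0.429, 0.903, 0.0], [0.0, 0.0, -1.0]]
force: [-0.5, -0.5, 0.7]
opening: 59.0
grasp_force: 0.0
[375.2 349.2 251.2]
```

View pics/w1.png

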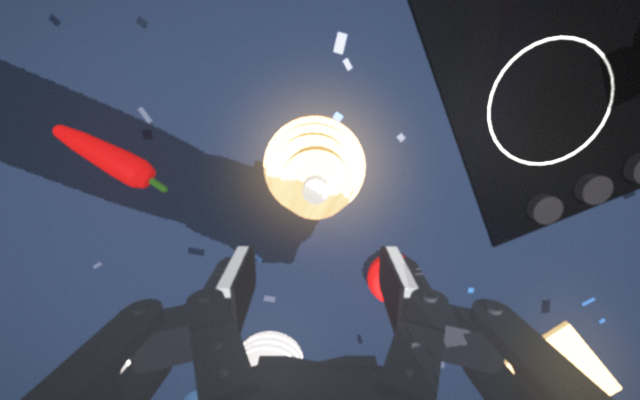

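The wrist view shows the stack from above, with its outline centred near (315,168) and lid_d's knob at about (315,188). The fingertips are at (240,250) and (390,250).

Run:
```python
from h import *
s=np.load("w1.npz")
print("tcp px",proj(s,[375.2,349.2,251.2]),"below at 140",proj(s,[375.2,349.2,140]))
c=s["color"][150:230,265:370];h,S,v=cv2.split(cv2.cvtColor(c,cv2.COLOR_RGB2HSV))
m=((S<25)&(v<252)).astype(np.uint8);n,l,st,ce=cv2.connectedComponentsWithStats(m);print(st,ce+[265,150])
for z in(144,148):print(cast(s,(315,188),z))
t=[cv2.resize(x,None,fx=7,fy=7,interpolation=0) for x in(cv2.cvtColor(c,cv2.COLOR_RGB2BGR),)]
cv2.imwrite("pics/w1c.png",t[0])
```

```text
tcp px [315.5 254.8] below at 140 [315.9 191.2]
[[   0    0  105   80 6613]
 [   0    0  105   80 1477]
 [  38   25   23   29  304]
 [   0   47    1    1    1]
 [ 104   57    1    1    1]
 [  25   65    1    1    1]
 [  79   70    1    1    1]
 [  48   72    1    1    1]
 [  70   72    1    1    1]] [[316.6 185. ]
 [319.8 209.2]
 [312.7 191.9]
 [265.  197. ]
 [369.  207. ]
 [290.  215. ]
 [344.  220. ]
 [313.  222. ]
 [335.  222. ]]
[[371.4 350.2]]
[[370.4 350.7]]
```

View pics/w1c.png

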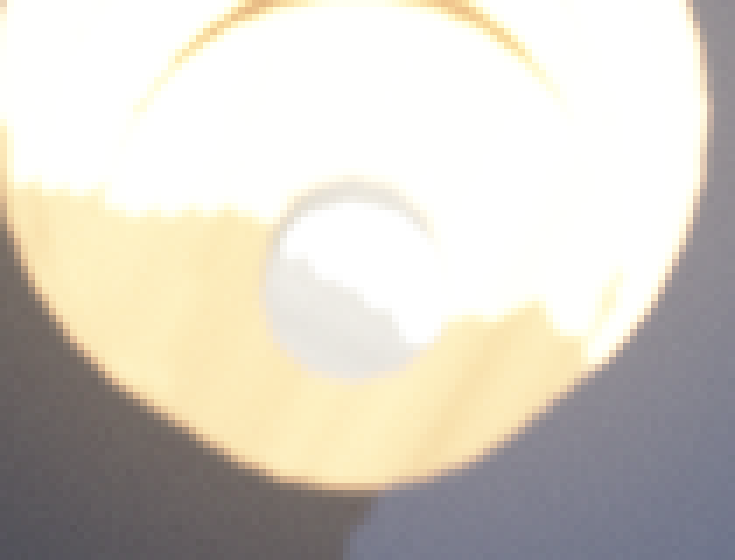

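Knob D is centred at (315,191) in the crop, so it sits directly under the TCP. Next I'll look at each canister from the same height.

```bash
cat > snap.py <<'E'
import sys;from h import *
s=arm.snapshot("wrist");n=sys.argv[1];np.savez(n+".npz",**s);cv2.imwrite(f"pics/{n}.png",s["color"][...,::-1]);o=arm.get_obs();print(n,o["clock"],o["tcp_pos"],o["qpos"])
E
q(){ tail -n 5 | head -1; }
python3 steer.py '[{"sx": -0.095, "sy": -0.0225}, {"sx": -0.1875, "sy": -0.045}, {"sx": -0.2825, "sy": -0.0675}, {"sx": -0.375, "sy": -0.09}]' |q
python3 steer.py '[{"sx": -0.095, "sy": -0.0225}, {"sx": -0.1875, "sy": -0.045}, {"sx": -0.2825, "sy": -0.0675}, {"sx": -0.375, "sy": -0.09}]' |q
python3 steer.py '[{}, {}, {}]'|q; python3 snap.py wA
python3 steer.py '[{"sx": 0.03, "sy": -0.095}, {"sx": 0.06, "sy": -0.19}, {"sx": 0.09, "sy": -0.285}, {"sx": 0.12, "sy": -0.38}, {"sx": 0.1525, "sy": -0.4775}]'|q
python3 steer.py '[{}, {}, {}]'|q; python3 snap.py wC
python3 steer.py '[{"sx": -0.1125, "sy": -0.045}, {"sx": -0.225, "sy": -0.09}, {"sx": -0.3375, "sy": -0.1325}, {"sx": -0.45, "sy": -0.1775}, {"sx": -0.56, "sy": -0.2225}]'|q
python3 steer.py '[{}, {}, {}]'|q; python3 snap.py wB
python3 steer.py '[{"sx": 0.07, "sy": -0.1}, {"sx": 0.1375, "sy": -0.2}, {"sx": 0.2075, "sy": -0.2975}]'|q
python3 steer.py '[{"sx": 0.07, "sy": -0.1}, {"sx": 0.1375, "sy": -0.2}, {"sx": 0.2075, "sy": -0.2975}]'|q
python3 steer.py '[{}, {}, {}]'|q; python3 snap.py wD
python3 - <<'E'
import cv2,numpy as np
i=[cv2.resize(cv2.imread(f"pics/w{k}.png"),(400,250)) for k in"ABCD"]
cv2.imwrite("pics/tour.png",np.vstack([np.hstack(i[:2]),np.hstack(i[2:])]))
E
```

```text
tcp_pos: [495.9, 252.7, 251.0]
tcp_pos: [616.4, 156.1, 250.9]
tcp_pos: [615.0, 157.0, 251.2]
wA 2.25 [614.9 157.1 251.5] [0.3 0.3 0.5 1.7 0.  0.7]
tcp_pos: [477.2, 9.3, 251.6]
tcp_pos: [479.1, 10.0, 251.5]
wC 3.1 [479.2  10.1 251.3] [ 0.  -0.1  0.1  1.7  0.   0.5]
tcp_pos: [645.2, -167.6, 250.2]
tcp_pos: [643.4, -166.0, 251.3]
wB 3.95 [ 643.2 -165.8  252.1] [-0.3  0.4  0.6  1.8  0.   0.2]
tcp_pos: [515.6, -238.4, 252.2]
tcp_pos: [389.6, -310.6, 252.6]
tcp_pos: [392.1, -310.3, 252.0]
wD 4.9 [ 392.3 -310.3  251.6] [-0.7 -0.   0.1  1.7  0.  -0.2]
```

View pics/tour.png

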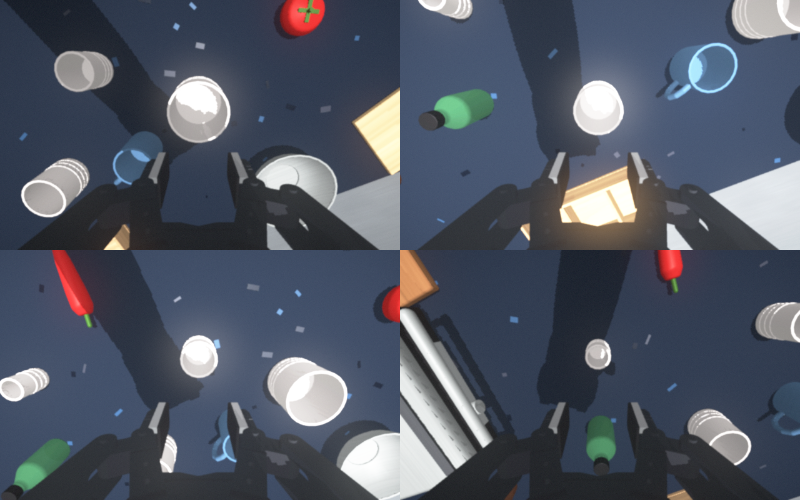

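The tour montage shows every canister below its hover pose. In full-size pixels the rims are near A (317,170), B (317,168), C (317,175) and D (317,165), and the oil bottle is beyond D on the tool's -x side.

```bash
cat > can.py <<'E'
from h import *
for k,D,H in(("A",97,95),("B",79,85),("C",61,75),("D",43,65)):
    s=np.load(f"w{k}.npz");g=cv2.cvtColor(s["color"],cv2.COLOR_RGB2HSV)
    m=((g[...,1]<75)&(g[...,2]>110)).astype(np.uint8);m=comp(m,(317,185 if k in"AB" else 172),8)
    c=hull(m);i0=c[:,0].argmin();i1=c[:,0].argmax();t=np.r_[c[i0,1],c[i1,1]]
    p=c[c[:,1]>=t[0]+(t[1]-t[0])*(c[:,0]-c[i0,0])/(c[i1,0]-c[i0,0])]
    print(k,m.sum(),len(p),c.min(0),c.max(0),circ(cast(s,p+[0,.0],H),D/2),circ(cast(s,p,H),None))
E
python3 can.py
python3 - <<'E'
from h import *
s=np.load("w1.npz");print("knobD",cast(s,(315.2,191.4),144)); print(tri(s,(315.2,191.4),arm.snapshot("side"),(217,149.5)))
E
```

```text
A 8645 147 [267. 121.] [369. 228.] (array([618.1, 157.7]), 48.5, np.float64(0.33714907716626247)) (array([617.9, 157.8]), np.float64(48.70860221866858), np.float64(0.31984713591304365))
B 18255 4 [265.  91.] [431. 304.] (array([ 767.8, -242.6]), 39.5, np.float64(52.37680242425719)) (array([-1615.2,   840.4]), np.float64(2618.6870668949737), np.float64(1.027718952172065e-11))
C 9636 379 [269. 103.] [393. 235.] (array([515.6,  28.7]), 30.5, np.float64(22.929942428483226)) (array([492.1,  28.3]), np.float64(52.761389378476736), np.float64(7.4223438049854185))
D 1675 64 [296. 142.] [338. 190.] (array([ 392. , -309.3]), 21.5, np.float64(0.3638947930593928)) (array([ 391.7, -309.2]), np.float64(21.707825236244357), np.float64(0.34662064889174987))
knobD [[374.1 349.1]]
(array([376.5, 348.8, 143. ]), np.float64(2.970925634418145))
```

```bash
sed -i 's/g\[...,1\]<75)&(g\[...,2\]>110)/g[...,1]<60)\&(g[...,2]>(110 if k in"AD" else 165))/' can.py; python3 can.py
python3 - <<'E'
from h import *
s=np.load("wD.npz");m=(lambda g:((g[...,0]>45)&(g[...,0]<85)&(g[...,1]>90)).astype(np.uint8))(cv2.cvtColor(s["color"],cv2.COLOR_RGB2HSV))
n,l,st,ce=cv2.connectedComponentsWithStats(m);k=st[1:,4].argmax()+1;print("oil",st[k],cast(s,ce[k],50)); print(togo(374.1,349.1))
E
```

```text
A 8645 147 [267. 121.] [369. 228.] (array([618.1, 157.7]), 48.5, np.float64(0.33714907716626247)) (array([617.9, 157.8]), np.float64(48.70860221866858), np.float64(0.31984713591304365))
B 5558 116 [277. 128.] [358. 216.] (array([ 645.6, -165.5]), 39.5, np.float64(0.36310664504172263)) (array([ 645.4, -165.4]), np.float64(39.62127936246907), np.float64(0.3578788668419008))
C 3286 81 [288. 136.] [348. 204.] (array([481.7,  11.3]), 30.5, np.float64(0.38047700245624455)) (array([481.9,  11.2]), np.float64(30.284661036774693), np.float64(0.3694557084343288))
D 1675 64 [296. 142.] [338. 190.] (array([ 392. , -309.3]), 21.5, np.float64(0.3638947930593928)) (array([ 391.7, -309.2]), np.float64(21.707825236244357), np.float64(0.34662064889174987))
oil [ 298  265   48   73 2797] [[ 547.8 -377.2]]
[297.3 588.9  -0.1]
```

Scaled: 196 mm / 400 = 0.49, 157 mm / 400 = 0.3925.

```bash
q(){ grep -E 'tcp_pos|force|open' | tr '\n' ' '; echo; }
python3 steer.py '[{"sx": 0.05, "sy": 0.0975}, {"sx": 0.1, "sy": 0.195}, {"sx": 0.15, "sy": 0.295}, {"sx": 0.2, "sy": 0.3925}, {"sx": 0.2475, "sy": 0.49}]' |q
python3 steer.py '[{"sx": 0.05, "sy": 0.0975}, {"sx": 0.1, "sy": 0.195}, {"sx": 0.15, "sy": 0.295}, {"sx": 0.2, "sy": 0.3925}, {"sx": 0.2475, "sy": 0.49}]' |q
python3 steer.py '[{"sx": 0.05, "sy": 0.0975}, {"sx": 0.1, "sy": 0.195}, {"sx": 0.15, "sy": 0.295}, {"sx": 0.2, "sy": 0.3925}, {"sx": 0.2475, "sy": 0.4925}]' |q
python3 steer.py '[{"sz": 0.05}, {"sz": 0.1}, {"sz": 0.15}, {"sz": 0.15}, {"sz": 0.15}]' |q
python3 -c "
from h import *
print(togo(374.3,349.1,125.5))"
```

```text
tcp_pos: [385.8, -89.4, 251.2] force: [0.7, -0.1, 0.3] opening: 45.2 grasp_force: 0.0 
tcp_pos: [379.6, 130.6, 251.4] force: [1.5, -0.4, -0.3] opening: 45.2 grasp_force: 0.0 
tcp_pos: [373.7, 351.2, 251.1] force: [1.6, -0.3, 0.1] opening: 45.3 grasp_force: 0.0 
tcp_pos: [374.4, 348.7, 191.5] force: [-0.4, 0.3, -0.5] opening: 44.5 grasp_force: 0.0 
[ 0.2  0.4 66. ]
```

Scaled: 64 mm / 400 = 0.16, 58 mm / 400 = 0.145.

```bash
q(){ grep -E 'tcp_pos|force|open' | tr '\n' ' '; echo; }
python3 steer.py '[{"sz": 0.0625}, {"sz": 0.1125}, {"sz": 0.145}, {"sz": 0.16}, {"sz": 0.16}]' |q
python3 steer.py '[{}, {}, {}, {}, {}]' 10 |q
python3 steer.py '[{"sz": -0.0125}, {"sz": -0.05}, {"sz": -0.125}, {"sz": -0.2}, {"sz": -0.2875}]' |q
python3 steer.py '[{}, {}]' |q
python3 snap.py g1;python3 -c "
from h import *
print(togo(391.9,-309.3))"
```

```text
tcp_pos: [374.8, 348.2, 127.5] force: [1.2, 0.0, 0.3] opening: 44.8 grasp_force: 0.0 
tcp_pos: [375.3, 348.6, 128.6] force: [-0.5, -0.7, 7.2] opening: 19.7 grasp_force: 58.5 
tcp_pos: [374.5, 347.9, 244.0] force: [0.9, -0.2, 0.2] opening: 19.7 grasp_force: 58.7 
tcp_pos: [375.2, 348.4, 243.5] force: [-0.7, -0.6, -1.6] opening: 19.6 grasp_force: 58.8 
g1 8.7 [374.9 348.2 242.3] [ 0.7 -0.   0.1  1.7  0.   1.2]
[-296.5 -587.     0. ]
```

View pics/g1.png

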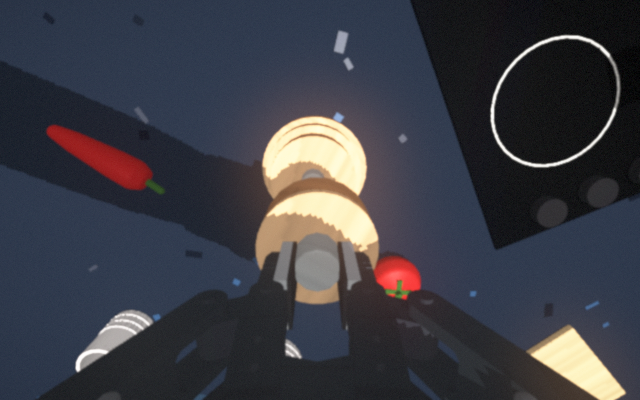

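Lid_d is held by its knob at (318,260), hanging level. The rest of the stack is at (315,150).

Scaled: -196 mm / 400 = -0.49, -156 mm / 400 = -0.39.

```bash
q(){ grep -E 'tcp_pos|force|open' | tr '\n' ' '; echo; }
python3 steer.py '[{"sx": -0.05, "sy": -0.0975}, {"sx": -0.1, "sy": -0.195}, {"sx": -0.15, "sy": -0.2925}, {"sx": -0.2, "sy": -0.39}, {"sx": -0.2475, "sy": -0.49}]' |q
python3 steer.py '[{"sx": -0.05, "sy": -0.0975}, {"sx": -0.1, "sy": -0.195}, {"sx": -0.15, "sy": -0.2925}, {"sx": -0.2, "sy": -0.39}, {"sx": -0.2475, "sy": -0.49}]' |q
python3 steer.py '[{"sx": -0.05, "sy": -0.0975}, {"sx": -0.1, "sy": -0.195}, {"sx": -0.15, "sy": -0.2925}, {"sx": -0.2, "sy": -0.39}, {"sx": -0.25, "sy": -0.4875}]' |q
python3 steer.py '[{"sz": 0.075}, {"sz": 0.15}, {"sz": 0.225}, {"sz": 0.3}, {"sz": 0.3125}]' |q
python3 steer.py '[{}, {}, {}]' |q
python3 -c "
from h import *
print(togo(393.1,-309.9,75))"
```

```text
tcp_pos: [379.8, 127.0, 241.1] force: [1.3, -1.2, -0.7] opening: 19.5 grasp_force: 58.8 
tcp_pos: [385.4, -92.5, 241.3] force: [1.1, 0.2, 0.1] opening: 19.4 grasp_force: 58.8 
tcp_pos: [392.4, -311.5, 241.1] force: [0.5, -0.2, 0.0] opening: 19.4 grasp_force: 58.8 
tcp_pos: [391.2, -308.4, 112.7] force: [0.2, 0.1, -0.8] opening: 19.2 grasp_force: 58.9 
tcp_pos: [393.9, -310.3, 118.9] force: [0.7, -0.9, 0.6] opening: 19.3 grasp_force: 58.9 
[ 1.   0.1 43.9]
```

Scaled: 22 mm / 400 = 0.055, 15 mm / 400 = 0.0375.

```bash
q(){ grep -E 'tcp_pos|force|open' | tr '\n' ' '; echo; }
python3 steer.py '[{"sx": 0.0025, "sz": 0.0175}, {"sx": 0.0025, "sz": 0.0375}, {"sx": 0.0025, "sz": 0.055}, {"sx": 0.0025, "sz": 0.055}]' |q
python3 steer.py '[{"sz": 0.0175}, {"sz": 0.0325}, {"sz": 0.0475}, {"sz": 0.0475}]' |q
python3 steer.py '[{"sz": 0.005}, {"sz": 0.0075}, {"sz": 0.0075}]' |q
```

```text
tcp_pos: [391.8, -309.0, 93.8] force: [-0.4, 0.2, -0.3] opening: 19.4 grasp_force: 58.9 
tcp_pos: [392.0, -309.2, 75.3] force: [0.2, -0.1, 0.1] opening: 19.2 grasp_force: 59.0 
tcp_pos: [392.8, -309.7, 74.7] force: [-1.8, 1.4, 9.0] opening: 19.4 grasp_force: 59.7
```

Contact came at the expected height of 74.7, so I'll release, rise, and return to the stack.

Scaled: -1 mm / 400 = -0.0025.

```bash
q(){ grep -E 'tcp_pos|force|open' | tr '\n' ' '; echo; }
python3 steer.py '[{"sz": -0.0025}, {"sz": -0.0025}, {"sz": -0.0025}, {"sz": -0.0025}]' 45 |q
python3 steer.py '[{"sz": -0.05}, {"sz": -0.15}, {"sz": -0.25}, {"sz": -0.3625}, {"sz": -0.3625}]' |q
python3 snap.py pD
python3 steer.py '[{"sx": 0.05, "sy": 0.0975}, {"sx": 0.1, "sy": 0.195}, {"sx": 0.15, "sy": 0.295}, {"sx": 0.2, "sy": 0.3925}, {"sx": 0.2475, "sy": 0.49}]' |q
python3 steer.py '[{"sx": 0.05, "sy": 0.0975}, {"sx": 0.1, "sy": 0.195}, {"sx": 0.15, "sy": 0.295}, {"sx": 0.2, "sy": 0.3925}, {"sx": 0.2475, "sy": 0.49}]' |q
python3 steer.py '[{"sx": 0.05, "sy": 0.0975}, {"sx": 0.1, "sy": 0.195}, {"sx": 0.15, "sy": 0.295}, {"sx": 0.2, "sy": 0.3925}, {"sx": 0.2475, "sy": 0.49}]' |q
python3 steer.py '[{}, {}, {}]' |q
python3 snap.py kC
python3 - <<'E'
import cv2,numpy as np
a=cv2.imread("pics/pD.png")[90:240,220:420];b=cv2.imread("pics/kC.png")[130:280,220:420]
cv2.imwrite("pics/pDkC.png",np.hstack([cv2.resize(x,None,fx=2 if i==0 else 2,fy=2) for i,x in enumerate((a,b))]))
E
```

```text
tcp_pos: [392.3, -309.5, 74.1] force: [0.1, -0.1, -0.3] opening: 45.0 grasp_force: 0.0 
tcp_pos: [393.7, -310.6, 225.4] force: [-0.2, -0.1, -0.7] opening: 45.2 grasp_force: 0.0 
pD 13.05 [ 393.3 -310.3  222.3] [-0.7 -0.   0.   1.6 -0.  -0.2]
tcp_pos: [385.9, -88.4, 218.2] force: [1.9, -0.5, -0.2] opening: 45.3 grasp_force: 0.0 
tcp_pos: [380.2, 131.3, 218.3] force: [1.4, -0.7, -0.3] opening: 44.8 grasp_force: 0.0 
tcp_pos: [374.5, 350.8, 218.0] force: [0.9, 0.0, -0.4] opening: 45.4 grasp_force: 0.0 
tcp_pos: [375.1, 348.2, 218.7] force: [-0.9, 0.5, -0.4] opening: 45.0 grasp_force: 0.0 
kC 14.9 [375.3 348.1 219.1] [ 0.7 -0.   0.1  1.6 -0.   1.2]
```

View pics/pDkC.png

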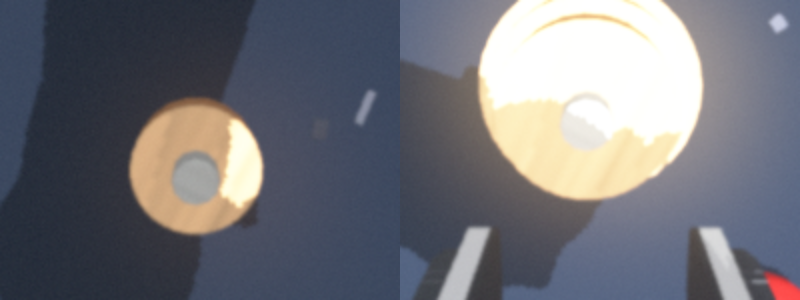

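Left crop: lid_d sits level on canister D. Right crop: lid_c's knob top is centred at about pixel (312.9,191.7).

Run:
```python
from h import *
s=np.load("kC.npz");p=cast(s,(312.9,191.7),113)[0];t=arm.get_obs()["tcp_pos"];print(p,togo(*p,97.5))
s=np.load("pD.npz");print("lid D placed knob",cast(s,(220+195/2,90+179/2),90),"want 391.9,-309.3")
```

```text
[372.4 347. ] [  2.2  -2.1 121.6]
lid D placed knob [[ 391.3 -307.9]] want 391.9,-309.3
```

Scaled: 120 mm / 400 = 0.3, 105 mm / 400 = 0.2625.

```bash
q(){ grep -E 'tcp_pos|force|open' | tr '\n' ' '; echo; }
python3 steer.py '[{"sx": 0.005, "sy": -0.005, "sz": 0.0875}, {"sx": 0.005, "sy": -0.005, "sz": 0.1875}, {"sx": 0.005, "sy": -0.005, "sz": 0.2625}, {"sx": 0.005, "sy": -0.005, "sz": 0.3}, {"sx": 0.005, "sy": -0.005, "sz": 0.3}]' |q
python3 steer.py '[{}, {}, {}, {}, {}]' 10 |q
python3 steer.py '[{"sz": -0.0125}, {"sz": -0.05}, {"sz": -0.125}, {"sz": -0.2}, {"sz": -0.2875}]' |q
python3 steer.py '[{}, {}]' |q
python3 -c "
from h import *
print(togo(481.8,11.2))"
```

```text
tcp_pos: [372.1, 346.7, 97.9] force: [-0.3, 0.2, -0.2] opening: 45.0 grasp_force: 0.0 
tcp_pos: [373.5, 348.6, 101.6] force: [-0.4, -2.1, 7.1] opening: 19.0 grasp_force: 58.6 
tcp_pos: [372.4, 347.9, 216.3] force: [0.5, 1.1, -1.1] opening: 18.9 grasp_force: 58.8 
tcp_pos: [373.0, 348.5, 215.8] force: [-0.8, -0.5, -1.6] opening: 19.3 grasp_force: 58.8 
[-242.6 -258.4   -0.4]
```

Scaled: -129 mm / 400 = -0.3225, -122 mm / 400 = -0.305.

```bash
q(){ grep -E 'tcp_pos|force|open' | tr '\n' ' '; echo; }
python3 steer.py '[{"sx": -0.0625, "sy": -0.065}, {"sx": -0.125, "sy": -0.13}, {"sx": -0.1875, "sy": -0.195}, {"sx": -0.25, "sy": -0.26}, {"sx": -0.305, "sy": -0.3225}]' |q
python3 steer.py '[{"sx": -0.0625, "sy": -0.065}, {"sx": -0.125, "sy": -0.13}, {"sx": -0.1875, "sy": -0.195}, {"sx": -0.25, "sy": -0.26}, {"sx": -0.3025, "sy": -0.3225}]' |q
python3 steer.py '[{"sz": 0.075}, {"sz": 0.15}, {"sz": 0.2}, {"sz": 0.2}, {"sz": 0.2}]' |q
python3 steer.py '[{}, {}]' |q
python3 -c "
from h import *
print(togo(481.8,11.2,87))
s=arm.snapshot('side');np.savez('sC.npz',**s);cv2.imwrite('pics/sC.png',cv2.resize(s['color'][150:290,220:420,::-1],None,fx=4,fy=4))"
```

```text
tcp_pos: [427.6, 177.7, 213.3] force: [0.8, 0.2, -1.3] opening: 19.0 grasp_force: 58.8 
tcp_pos: [481.9, 9.4, 213.3] force: [0.2, -0.2, -0.7] opening: 19.1 grasp_force: 58.8 
tcp_pos: [481.6, 11.0, 134.3] force: [1.0, 0.6, -0.3] opening: 19.1 grasp_force: 58.9 
tcp_pos: [482.5, 11.1, 135.5] force: [-0.0, -0.2, -0.4] opening: 19.0 grasp_force: 58.9 
[ 0.8 -0.3 48.5]
```

View pics/sC.png

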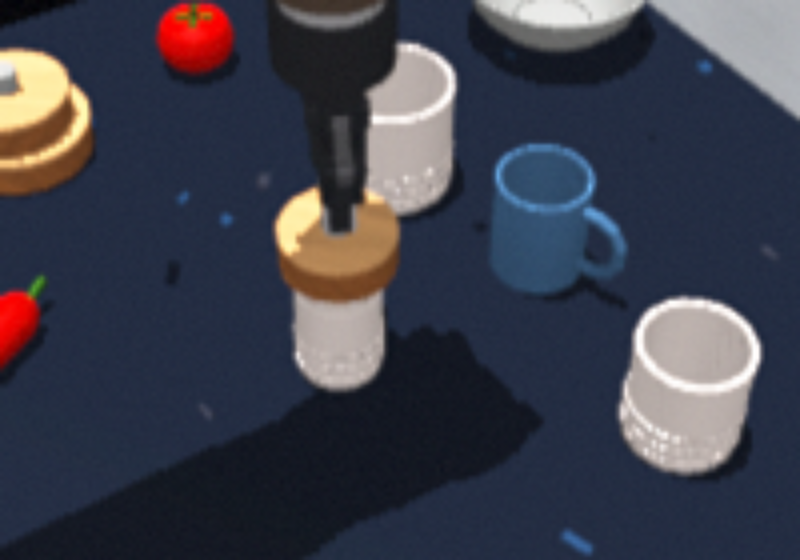

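The side crop shows lid_c level and centred over canister C (crop pixel (338,245)). I'll lower it.

Scaled: 34 mm / 400 = 0.085, 24 mm / 400 = 0.06.

```bash
q(){ grep -E 'tcp_pos|force|open' | tr '\n' ' '; echo; }
python3 steer.py '[{"sx": 0.0025, "sz": 0.03}, {"sx": 0.0025, "sz": 0.06}, {"sx": 0.0025, "sz": 0.085}, {"sx": 0.0025, "sz": 0.085}]' |q
python3 steer.py '[{"sz": 0.015}, {"sz": 0.0275}, {"sz": 0.0275}]' |q
python3 steer.py '[{"sz": 0.005}, {"sz": 0.0075}, {"sz": 0.0075}]' |q
```

```text
tcp_pos: [479.9, 11.4, 98.0] force: [-0.9, 0.1, -0.1] opening: 18.9 grasp_force: 58.9 
tcp_pos: [481.1, 11.4, 89.0] force: [0.6, -0.3, -1.4] opening: 19.0 grasp_force: 59.0 
tcp_pos: [481.6, 11.4, 88.6] force: [-5.7, -0.8, 14.9] opening: 18.8 grasp_force: 60.5
```

Scaled: -1 mm / 400 = -0.0025.

```bash
q(){ grep -E 'tcp_pos|force|open' | tr '\n' ' '; echo; }
python3 steer.py '[{"sz": -0.0025}, {"sz": -0.0025}, {"sz": -0.0025}, {"sz": -0.0025}]' 45 |q
python3 steer.py '[{"sz": -0.05}, {"sz": -0.15}, {"sz": -0.25}, {"sz": -0.3}, {"sz": -0.3}]' |q
python3 snap.py pC
python3 steer.py '[{"sx": 0.0625, "sy": 0.065}, {"sx": 0.125, "sy": 0.13}, {"sx": 0.1875, "sy": 0.195}, {"sx": 0.25, "sy": 0.26}, {"sx": 0.305, "sy": 0.3225}]' |q
python3 steer.py '[{"sx": 0.0625, "sy": 0.065}, {"sx": 0.125, "sy": 0.13}, {"sx": 0.1875, "sy": 0.195}, {"sx": 0.25, "sy": 0.26}, {"sx": 0.305, "sy": 0.3225}]' |q
python3 steer.py '[{"sz": 0.0375}, {"sz": 0.0375}, {"sz": 0.0375}]' |q
python3 snap.py kB
python3 - <<'E'
import cv2,numpy as np
a=cv2.imread("pics/pC.png")[90:240,220:420];b=cv2.imread("pics/kB.png")[130:280,220:420]
cv2.imwrite("pics/pCkB.png",np.hstack([cv2.resize(x,None,fx=2,fy=2) for x in(a,b)]))
E
```

```text
tcp_pos: [481.0, 11.4, 87.0] force: [-0.5, -1.0, -0.6] opening: 45.1 grasp_force: 0.0 
tcp_pos: [482.2, 11.4, 210.3] force: [0.2, -0.4, -0.4] opening: 44.9 grasp_force: 0.0 
pC 20.3 [481.7  11.4 208.2] [ 0.  -0.1 -0.   1.6  0.   0.5]
tcp_pos: [424.7, 181.3, 205.7] force: [1.7, 0.5, 0.3] opening: 44.9 grasp_force: 0.0 
tcp_pos: [369.6, 350.1, 205.5] force: [0.9, 0.2, -0.5] opening: 44.9 grasp_force: 0.0 
tcp_pos: [370.4, 348.4, 191.2] force: [0.3, -0.5, 0.2] opening: 44.9 grasp_force: 0.0 
kB 21.65 [370.8 348.3 191.9] [ 0.8 -0.  -0.   1.6 -0.   1.2]
```

View pics/pCkB.png

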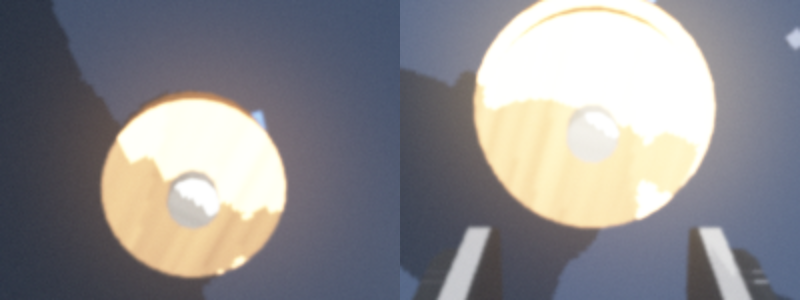

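Left crop: lid_c sits level on C. Right crop: lid_b's knob top is at about pixel (316,198).

Run:
```python
from h import *
s=np.load("kB.npz");p=cast(s,(316,198),82)[0];print(p,togo(*p,67))
s=np.load("pC.npz");print("lid C placed knob",cast(s,(316.5,190.5),100),"want 481.8,11.2")
```

```text
[374.4 346.5] [ -4.1   0.1 124.9]
lid C placed knob [[481.7  12.8]] want 481.8,11.2
```

Scaled: 123 mm / 400 = 0.3075, 108 mm / 400 = 0.27.

```bash
q(){ grep -E 'tcp_pos|force|open' | tr '\n' ' '; echo; }
python3 steer.py '[{"sx": -0.01, "sz": 0.0875}, {"sx": -0.01, "sz": 0.1875}, {"sx": -0.01, "sz": 0.27}, {"sx": -0.01, "sz": 0.3075}, {"sx": -0.01, "sz": 0.3075}]' |q
python3 steer.py '[{}, {}, {}, {}, {}]' 10 |q
python3 steer.py '[{"sz": -0.0125}, {"sz": -0.05}, {"sz": -0.15}, {"sz": -0.25}, {"sz": -0.35}]' |q
python3 steer.py '[{}, {}]' |q
python3 -c "
from h import *
print(togo(645.5,-165.5))"
```

```text
tcp_pos: [374.0, 346.1, 68.0] force: [-0.6, -0.1, 0.5] opening: 45.0 grasp_force: 0.0 
tcp_pos: [375.4, 348.0, 71.7] force: [0.1, -2.3, 7.4] opening: 18.8 grasp_force: 58.6 
tcp_pos: [374.2, 347.1, 212.2] force: [0.8, 1.1, -1.0] opening: 19.4 grasp_force: 58.8 
tcp_pos: [374.8, 347.7, 211.1] force: [0.3, 0.1, -1.4] opening: 19.2 grasp_force: 58.9 
[-464.1 -348.2   -0.5]
```

Scaled: -155 mm / 400 = -0.3875, -124 mm / 400 = -0.31.

```bash
q(){ grep -E 'tcp_pos|force|open' | tr '\n' ' '; echo; }
python3 steer.py '[{"sx": -0.0775, "sy": -0.0575}, {"sx": -0.155, "sy": -0.115}, {"sx": -0.2325, "sy": -0.1725}, {"sx": -0.31, "sy": -0.2325}, {"sx": -0.3875, "sy": -0.29}]' |q
python3 steer.py '[{"sx": -0.0775, "sy": -0.0575}, {"sx": -0.155, "sy": -0.115}, {"sx": -0.2325, "sy": -0.1725}, {"sx": -0.31, "sy": -0.2325}, {"sx": -0.3875, "sy": -0.29}]' |q
python3 steer.py '[{"sx": -0.0775, "sy": -0.0575}, {"sx": -0.155, "sy": -0.115}, {"sx": -0.2325, "sy": -0.1725}, {"sx": -0.31, "sy": -0.2325}, {"sx": -0.385, "sy": -0.29}]' |q
python3 steer.py '[{"sz": 0.075}, {"sz": 0.1375}, {"sz": 0.1625}, {"sz": 0.1625}, {"sz": 0.1625}]' |q
python3 steer.py '[{}, {}]' |q
python3 -c "
from h import *
print(togo(645.5,-165.5,100))"
```

```text
tcp_pos: [464.8, 174.5, 208.3] force: [0.3, 0.3, -0.7] opening: 18.6 grasp_force: 58.9 
tcp_pos: [555.4, 3.4, 208.2] force: [1.5, -0.7, -0.6] opening: 19.0 grasp_force: 58.9 
tcp_pos: [645.1, -167.2, 207.9] force: [0.5, 0.7, -0.9] opening: 18.8 grasp_force: 58.9 
tcp_pos: [645.1, -165.5, 145.2] force: [0.7, 1.4, -1.3] opening: 18.9 grasp_force: 58.9 
tcp_pos: [645.5, -165.6, 145.8] force: [0.1, 0.5, -1.6] opening: 19.0 grasp_force: 58.9 
[ 0.2  0.1 45.8]
```

Scaled: 32 mm / 400 = 0.08, 22 mm / 400 = 0.055.

```bash
q(){ grep -E 'tcp_pos|force|open' | tr '\n' ' '; echo; }
python3 steer.py '[{"sz": 0.03}, {"sz": 0.055}, {"sz": 0.08}, {"sz": 0.08}]' |q
python3 steer.py '[{"sz": 0.015}, {"sz": 0.03}, {"sz": 0.03}]' |q
python3 steer.py '[{"sz": 0.005}, {"sz": 0.0075}, {"sz": 0.0075}]' |q
```

```text
tcp_pos: [644.0, -165.5, 109.7] force: [-0.1, -0.1, -0.6] opening: 18.8 grasp_force: 58.9 
tcp_pos: [645.1, -165.8, 100.0] force: [0.3, 0.4, -0.7] opening: 18.8 grasp_force: 59.1 
tcp_pos: [645.3, -165.8, 99.7] force: [-4.1, 1.9, 12.7] opening: 19.1 grasp_force: 60.3
```

```bash
q(){ grep -E 'tcp_pos|force|open' | tr '\n' ' '; echo; }
python3 steer.py '[{"sz": -0.0025}, {"sz": -0.0025}, {"sz": -0.0025}, {"sz": -0.0025}]' 45 |q
python3 steer.py '[{"sz": -0.05}, {"sz": -0.15}, {"sz": -0.2375}, {"sz": -0.2875}, {"sz": -0.2875}]' |q
python3 snap.py pB
python3 steer.py '[{"sx": 0.0775, "sy": 0.0575}, {"sx": 0.155, "sy": 0.115}, {"sx": 0.2325, "sy": 0.1725}, {"sx": 0.31, "sy": 0.2325}, {"sx": 0.3875, "sy": 0.29}]' |q
python3 steer.py '[{"sx": 0.0775, "sy": 0.0575}, {"sx": 0.155, "sy": 0.115}, {"sx": 0.2325, "sy": 0.1725}, {"sx": 0.31, "sy": 0.2325}, {"sx": 0.3875, "sy": 0.29}]' |q
python3 steer.py '[{"sx": 0.0775, "sy": 0.0575}, {"sx": 0.155, "sy": 0.115}, {"sx": 0.2325, "sy": 0.1725}, {"sx": 0.31, "sy": 0.2325}, {"sx": 0.385, "sy": 0.29}]' |q
python3 steer.py '[{"sz": 0.0625}, {"sz": 0.125}, {"sz": 0.125}, {"sz": 0.125}]' |q
python3 snap.py kA
python3 - <<'E'
import cv2,numpy as np
a=cv2.imread("pics/pB.png")[90:240,220:420];b=cv2.imread("pics/kA.png")[130:280,220:420]
cv2.imwrite("pics/pBkA.png",np.hstack([cv2.resize(x,None,fx=2,fy=2) for x in(a,b)]))
E
```

```text
tcp_pos: [645.0, -165.7, 98.0] force: [0.5, -0.5, -0.2] opening: 44.7 grasp_force: 0.0 
tcp_pos: [646.1, -166.0, 216.9] force: [0.9, 0.3, 0.3] opening: 45.0 grasp_force: 0.0 
pB 27.5 [ 645.7 -165.9  214.5] [-0.3  0.4  0.5  1.7  0.   0.2]
tcp_pos: [553.1, 6.6, 211.4] force: [0.4, -0.0, 0.1] opening: 44.8 grasp_force: 0.0 
tcp_pos: [462.6, 177.6, 211.6] force: [-0.1, -0.9, 0.0] opening: 45.2 grasp_force: 0.0 
tcp_pos: [373.1, 348.3, 211.6] force: [1.1, 0.7, 0.3] opening: 44.8 grasp_force: 0.0 
tcp_pos: [374.0, 346.8, 162.6] force: [-0.2, -1.1, -0.0] opening: 45.0 grasp_force: 0.0 
kA 29.45 [374.5 347.  163.7] [ 0.7 -0.  -0.1  1.5 -0.   1.2]
```

View pics/pBkA.png

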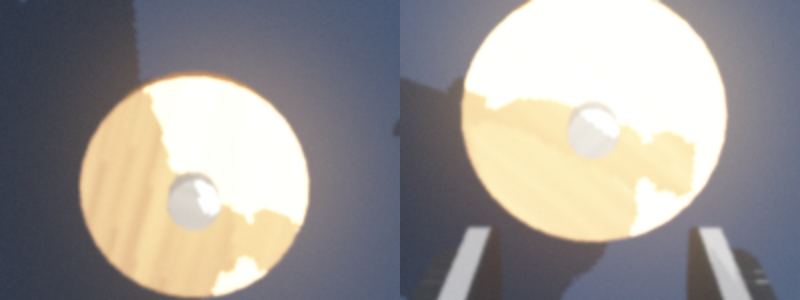

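Left crop: lid_b sits level on B. Right crop: lid_a's knob top is at about pixel (316.3,196.7).

Run:
```python
from h import *
s=np.load("kA.npz");p=cast(s,(316.3,196.7),51)[0];print(p,togo(*p,36.5))
s=np.load("pB.npz");print("lid B placed knob",cast(s,(316.5,191.3),110),"want 645.5,-165.5")
```

```text
[377.8 345.3] [ -3.7  -0.1 127.2]
lid B placed knob [[ 645.3 -164.6]] want 645.5,-165.5
```

Scaled: 126 mm / 400 = 0.315, 110 mm / 400 = 0.275.

```bash
q(){ grep -E 'tcp_pos|force|open' | tr '\n' ' '; echo; }
python3 steer.py '[{"sx": -0.01, "sz": 0.0875}, {"sx": -0.01, "sz": 0.1875}, {"sx": -0.01, "sz": 0.275}, {"sx": -0.01, "sz": 0.315}, {"sx": -0.01, "sz": 0.315}]' |q
python3 steer.py '[{}, {}, {}, {}, {}]' 10 |q
python3 steer.py '[{"sz": -0.0125}, {"sz": -0.0625}, {"sz": -0.175}, {"sz": -0.2875}, {"sz": -0.4}]' |q
python3 steer.py '[{}, {}]' |q
python3 -c "
from h import *
print(togo(618.1,157.7))"
```

```text
tcp_pos: [377.6, 344.6, 36.0] force: [-0.0, -0.9, 0.4] opening: 45.0 grasp_force: 0.0 
tcp_pos: [379.1, 346.3, 39.6] force: [-0.2, -1.2, 7.8] opening: 18.9 grasp_force: 58.7 
tcp_pos: [377.8, 345.4, 199.8] force: [0.9, 0.9, -1.1] opening: 19.3 grasp_force: 58.8 
tcp_pos: [378.5, 346.0, 198.7] force: [0.5, -0.2, -2.0] opening: 18.7 grasp_force: 58.9 
[-297.1  -67.8    0.1]
```

Careful with the scale: shifts go in shares of 400 mm and turns go in shares of 4 rad. That gives: -148 mm / 400 = -0.37, -111 mm / 400 = -0.2775.

```bash
q(){ grep -E 'tcp_pos|force|open' | tr '\n' ' '; echo; }
python3 steer.py '[{"sx": -0.0925, "sy": -0.02}, {"sx": -0.185, "sy": -0.0425}, {"sx": -0.2775, "sy": -0.0625}, {"sx": -0.37, "sy": -0.085}]' |q
python3 steer.py '[{"sx": -0.0925, "sy": -0.02}, {"sx": -0.185, "sy": -0.0425}, {"sx": -0.2775, "sy": -0.0625}, {"sx": -0.3725, "sy": -0.085}]' |q
python3 steer.py '[{"sz": 0.05}, {"sz": 0.1}, {"sz": 0.1}, {"sz": 0.1}, {"sz": 0.1}]' |q
python3 -c "
from h import *
print(togo(618.1,157.7,110))"
```

```text
tcp_pos: [497.7, 250.3, 195.6] force: [0.4, 0.7, -0.6] opening: 19.2 grasp_force: 58.9 
tcp_pos: [617.9, 155.9, 195.4] force: [0.8, -0.8, -1.0] opening: 18.9 grasp_force: 58.9 
tcp_pos: [617.5, 157.4, 158.2] force: [-0.4, -0.1, 0.3] opening: 18.8 grasp_force: 59.0 
[-0.4  0.5 48.2]
```

Scaled: 34 mm / 400 = 0.085, 24 mm / 400 = 0.06.

```bash
q(){ grep -E 'tcp_pos|force|open' | tr '\n' ' '; echo; }
python3 steer.py '[{"sz": 0.03}, {"sz": 0.06}, {"sz": 0.085}, {"sz": 0.085}]' |q
python3 steer.py '[{"sz": 0.015}, {"sz": 0.0275}, {"sz": 0.0275}]' |q
python3 steer.py '[{"sz": 0.005}, {"sz": 0.01}, {"sz": 0.01}]' |q
```

```text
tcp_pos: [616.4, 156.9, 120.9] force: [0.1, -0.5, -1.7] opening: 18.8 grasp_force: 59.0 
tcp_pos: [617.2, 157.0, 111.5] force: [0.2, 1.3, -1.9] opening: 19.0 grasp_force: 59.0 
tcp_pos: [617.6, 157.1, 108.7] force: [-0.3, -0.7, 0.5] opening: 19.3 grasp_force: 59.2
```

Nearly touching. I'll press 2 mm more, release, back off and look from both fixed cameras.

Scaled: 2 mm / 400 = 0.005.

```bash
q(){ grep -E 'tcp_pos|force|open' | tr '\n' ' '; echo; }
python3 steer.py '[{"sz": 0.005}, {"sz": 0.005}, {"sz": 0.005}]' |q
python3 steer.py '[{"sz": -0.0025}, {"sz": -0.0025}, {"sz": -0.0025}, {"sz": -0.0025}]' 45 |q
python3 steer.py '[{"sz": -0.05}, {"sz": -0.15}, {"sz": -0.2375}, {"sz": -0.3125}, {"sz": -0.3125}]' |q
python3 steer.py '[{"sx": 0.1, "sy": 0.025}, {"sx": 0.2, "sy": 0.05}, {"sx": 0.3, "sy": 0.075}, {"sx": 0.4, "sy": 0.1}, {"sx": 0.5, "sy": 0.125}]' |q
python3 - <<'E'
from h import *
a=arm.snapshot("scene")["color"][150:310,180:430,::-1];b=arm.snapshot("side")["color"][140:370,270:470,::-1]
cv2.imwrite("pics/end.png",np.hstack([cv2.resize(a,(480,307)),np.zeros((307,10,3),np.uint8),cv2.resize(b,(267,307))]))
E
```

```text
tcp_pos: [617.7, 157.1, 108.7] force: [-5.0, -1.9, 12.8] opening: 19.3 grasp_force: 60.3 
tcp_pos: [617.4, 157.1, 106.9] force: [-0.0, 0.5, 0.5] opening: 45.3 grasp_force: 0.0 
tcp_pos: [618.6, 157.4, 237.0] force: [-0.4, -0.4, -0.0] opening: 45.0 grasp_force: 0.0 
tcp_pos: [456.6, 288.5, 231.4] force: [1.5, 0.6, -0.3] opening: 45.1 grasp_force: 0.0
```

View pics/end.png

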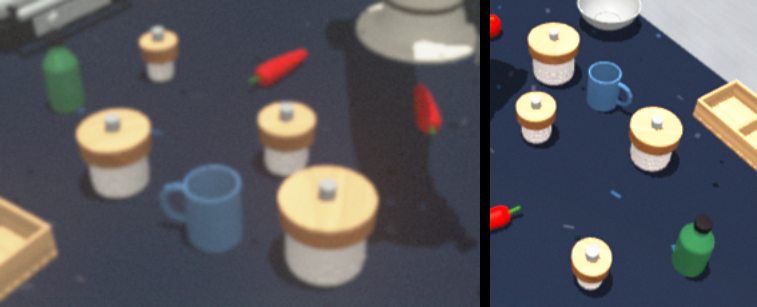

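Both views show all four canisters capped level, with the lid_a knob at crop pixel (328,188). The mug and oil are undisturbed.

```bash
python3 steer.py '[{}, {}, {}]' | head -1; python3 -c "
from bench import arm
print(arm.close_job())"
```

```text
clock: 35.55
the job is handed in; nothing more can be done
None
```

All four canisters are closed with the lid of their size, each level and fully down, the mug and oil bottle were not touched, and the job was handed in at about 35.6 s.

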